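# Turn the leaf of the label sample stand

## Robot

A 6-joint arm with a two-finger parallel gripper is mounted at the origin on the work surface. World frame = base frame: x ahead of the robot, y to its left, z up, the work surface at z = 0. Lengths are in m, angles in rad, forces in N, time in s.
With the tool pointing down it reaches from about 0.25 to 0.8 m from the base axis. Payload 3.9 kg.
Tool frame: the origin (TCP) lies midway between the tips of the shut fingers; the grasp point (between the pads) lies 19 mm behind it (tcp_to_grasp is the distance from the TCP to the grasp point, in m); z points along the fingers, y is the line along which they close (so a half turn about z gives the same grasp; the last joint's range is limited). The gripper opens to 85 mm and grips with 20 to 120 N. Pads are 22 mm wide; open, the fingers measure 114 mm over their backs; the gripper's body (76 mm by 85 mm) begins 54 mm behind the grasp point. The pads swing forward as they close: fully open they stand 13 mm farther back than shut.
Start: joints at [0, 0.26, -0.138, 1.173, 0, 1.571], TCP at [0.525, -0, 0.231] pointing down, gripper open.
Joint ranges: [-2.78, 2.78], [-0.83, 1.72], [-1.28, 1.37], [-1.9, 2.12], [-1.57, 1.48], [-3.14, 3.14]. Speed limits (rad/s): [2.57, 2.57, 3.14, 3.14, 3.14, 3.14].

## Interface

Orientations are given as a unit quaternion [x, y, z, w].
In Python, from plant import * gives the robot as it stands. The module is installed in compiled form; this text tells all that it offers.
- The arm moves only by the shell command python3 -m pendant 'ROWS' [FORCE]. ROWS is JSON, a list of rows, each a list of 7 numbers: the closure, from 0 (fully open) to 1 (shut), then the shift along the tool's x, y, z normalised to -1 to 1, where 1 is 0.12 m, then the turn, a rotation vector about the tool's x, y, z normalised to -1 to 1, where 1 is 60 degrees. In form: [[grip, dx, dy, dz, rx, ry, rz], ...]. A call has 1 to 5 rows; each row is the pose to reach, as a shift and turn from the pose commanded when the call began, along the tool's axes at that moment; what a row does not reach only later rows make up. A row lasts 1/8 s, in which the tool goes at most 62.5 mm and 10.7 degrees, less where a joint would pass 70% of its speed; a pose out of reach is approached as far as the arm can. A call with a number of a shift or a turn outside -1 to 1 is refused whole. A call with a gripper value outside its range is refused whole. The fingers move at their own pace and stop on an object; FORCE is the grip in N (left out, the last holds). Time passes only in rows, so rows that repeat a pose let the fingers close. It gives the time, the measured TCP pose, the force, the opening and the grip force at its end, in the units of the state.
- sense(): the state, without advancing time (a new reading comes with each control period).
- get_image(name): name is "scene" or "side" or "wrist"; returns the picture (384x512x3 uint8, red, green, blue); there is no depth.
- get_calibration(name): a dict with "vertical_fov" (degrees; the focal length in pixels is half the picture's height over the tangent of half this angle, whatever the lens; pixels are square), "cx", "cy" (the principal point, pixels), "eye" and "attitude" of the camera in the world. Camera axes: x right, y down, z forward; pixel columns grow to the right and rows downward; lengths in m; the calibration is good to about 2 mm. A picture is of the moment at which its call begins: read the wrist's pose just before it. get_calibration takes no time and is no camera call; for the wrist camera it gives the pose at the moment of the call.
- finish_job(): hands the job in; it is judged then, once.
Trained networks look in the newest picture that a camera, given by its name, has taken for a name from the list of things; names that differ only in an ending like _2 or _b are one class to them, and where a whole thing is asked for, a point or a joint stands for the part that bears it (a point fixed in the world has none). Each returns a list of dicts, best first, with "conf" (0 to 1); they miss things now and then, are a little off and sometimes report something else, mostly with a low value. They report only what shows in the picture. A call takes as long as a camera call.
- cut_out(target, camera): "region" (384x512 bool, what is visible of it) and "box" ([left, top, width, height] in pixels, round what is visible of it).
The state is a dict: "time": time; "joint_pos": joint angles; "joint_velocities": joint speeds; "joint_torque": joint torques, N m; "tcp_pos": TCP position; "tcp_rot": TCP orientation; "force": force on the tool from outside, world axes, zero at the start; "wrist_torque": the same for the moment, N m; "finger_gap": finger opening in m; "gripper_force": force on a finger pad.
Only numpy, scipy, OpenCV 4.12 (cv2) and the standard library are available. Lean on these libraries where they do the work, as an engineer would, in place of code of your own. Each camera call takes 0.05 s, during which the arm holds its last target. There are 200 camera calls.

## Task

Turn the stiff leaf of the label sample stand over its spine, so that it lies flat on the stand's other side with its yellow back upwards and the samples under it can be seen. Do it gently by pushing with the fingers, as one turns a page with a fingertip: never pinch or grip the leaf, and leave everything else on the table where it is. The leaf's hinge is stiff and the leaf stays where it is left, so press it right down flat, then move the hand clear.

Things in the scene. Friction and masses are not known exactly. Their poses are not given: they have to be found in the camera images.
- stand: Grey label sample stand, fixed. Origin: centre of its underside, on the table; x along the spine, z up. Foot 200 (x) x 170 (y) x 10 mm, pedestal 90 wide in y, deck 200 x 150 x 18, top 68 above the table. Spine over y = 0, between 16 mm wide brackets at x = +-96, 80 high. Leaf starts on the -y side, must end on +y; on either side it overhangs the deck by 65 mm with free air below.
- leaf (a joint): Angle of the leaf about the spine, rad: 0 = flat on the stand's -y side, 1.57 = upright, 3.14 = flat on the +y side; stops at 0 and 3.14. Starts from 0 to 0.4. The leaf weighs about 0.115 kg (85 to 120 %); hinge friction (0.13 N m) outdoes its weight, so it stays at any angle; turning it takes about 2 N at the free edge.
- leaf_hinge (a point): Point on the hinge axis of the leaf, half-way along the spine, 72 mm above the table.
- leaf_edge (a point): Middle of the leaf's free edge, 140 mm from the hinge axis, half-way through its thickness; turns with the leaf. The leaf is a plate 180 mm along the spine, 5 mm thick, mid-plane through the hinge axis: a blue face with six white label samples (upwards at the start, ending 5 mm short of the free edge) on a plain yellow back (underneath at the start).
- roll_tall: Bystander: white label roll standing upright, 76 mm diameter, 80 mm high, origin at the centre of its underside. Near the stand's +x end.
- roll_short: Bystander: white label roll standing upright, 72 mm diameter, 50 mm high, origin at the centre of its underside. Near the stand's +x end.
- tape: Bystander: amber tape ring lying flat, 90 mm diameter, 24 mm high, origin at the centre of its underside. Beside the stand on its +y side, clear of the turned leaf.
- knife: Bystander: orange box knife lying flat, 130 mm long, 24 mm wide, 14 mm high, origin at the centre of its underside. Near the stand's -x end.
- sprayer: Bystander: green spray bottle with white head, 80 mm diameter, 191 mm high, origin at the centre of its underside. On the left of the table.
- carton: Bystander: small carton 110 x 90 x 70 mm high, origin at the centre of its underside. On the right of the table.
- mug: Bystander: blue mug, 72 mm diameter, 85 mm high, origin at the centre of its underside. On the right of the table.

How it is judged:
By the outcome, as a careful person would: the job done as asked, in the order asked, and still so for the second after the job is handed in, with the robot touching nothing.
It also fails if it takes over 48 s, if anything falls off the work surface, if the arm or the gripper's body presses on something with over 40 N, if the wrist force passes 120 N, or if a joint passes its speed limit or range.

## Working session

There is one attempt and no reset: what is moved stays moved. The work goes in short steps, Python scripts to look and compute and a shell command to move; the robot and the scene stay as the last step left them, time stands still between calls to the robot, and variables do not carry over. Pictures are saved under pics/ and viewed, at most 10 in all, crops included, and the job is handed in when it is done.

```bash
mkdir -p pics
python3 - <<'E'
from plant import *
import cv2,numpy as np
s=sense();print(s['time'],s['tcp_pos'],s['tcp_rot'],s['finger_gap'])
for c in ['scene','side']:
    im=get_image(c);cv2.imwrite(f'pics/{c}0.png',im[:,:,::-1]);k=get_calibration(c);print(c,k)
    for t in ['stand','leaf','roll_tall','tape','knife','roll_short','sprayer','carton','mug']:
        for d in cut_out(t,c)[:1]:print(t,round(d['conf'],2),d['box'])
E
```

```text
0.0 [5.24338751e-01 1.46499369e-05 2.30463312e-01] [ 7.07100682e-01  7.07112214e-01 -6.79934780e-04 -6.92844698e-04] 0.08560178346791818
scene {'vertical_fov': 51.75652843297948, 'cx': 254.9496206464268, 'cy': 186.20817736833143, 'eye': array([1.27381832, 0.61569378, 0.7741933 ]), 'attitude': array([ 0.36921454,  0.81221455, -0.40616835, -0.1975232 ])}
stand 0.72 [215.6, 158.1, 94.1, 83.9]
leaf 0.81 [214.7, 158.6, 73.9, 47.8]
roll_tall 0.58 [213.6, 220.1, 31.0, 38.0]
tape 0.67 [285.4, 240.5, 35.5, 30.2]
knife 0.23 [216.6, 159.2, 71.4, 45.8]
roll_short 0.75 [188.1, 203.9, 23.4, 27.3]
sprayer 0.68 [378.1, 231.3, 37.1, 82.6]
carton 0.79 [158.4, 118.9, 42.9, 35.2]
mug 0.8 [125.1, 139.0, 25.0, 30.6]
side {'vertical_fov': 52.68384211535782, 'cx': 260.5888539564496, 'cy': 190.55631174044947, 'eye': array([0.22892166, 0.88902459, 0.86429214]), 'attitude': array([-0.1459588 ,  0.89144365, -0.42141762,  0.08019624])}
stand 0.77 [216.0, 171.6, 87.9, 83.2]
leaf 0.55 [237.4, 167.5, 69.1, 45.6]
roll_tall 0.83 [190.2, 190.5, 26.1, 34.9]
tape 0.61 [193.9, 245.4, 33.9, 27.3]
knife 0.82 [284.7, 217.0, 33.0, 30.1]
roll_short 0.93 [210.2, 177.6, 26.1, 22.8]
sprayer 0.91 [155.8, 284.1, 37.7, 72.1]
carton 0.69 [306.8, 124.8, 36.4, 29.6]
mug 0.47 [275.4, 117.4, 12.9, 27.4]
```

Run:
```python
import cv2,numpy as np
a=cv2.imread('pics/scene0.png')[100:330,110:430];b=cv2.imread('pics/side0.png')[100:330,130:390]
cv2.imwrite('pics/a1.png',cv2.resize(a,(800,575),interpolation=cv2.INTER_CUBIC))
b=cv2.imread('pics/side0.png')[150:270,170:330]
cv2.imwrite('pics/b1.png',cv2.resize(b,(800,600),interpolation=cv2.INTER_CUBIC))
```

```text
(no output)
```

View pics/a1.png

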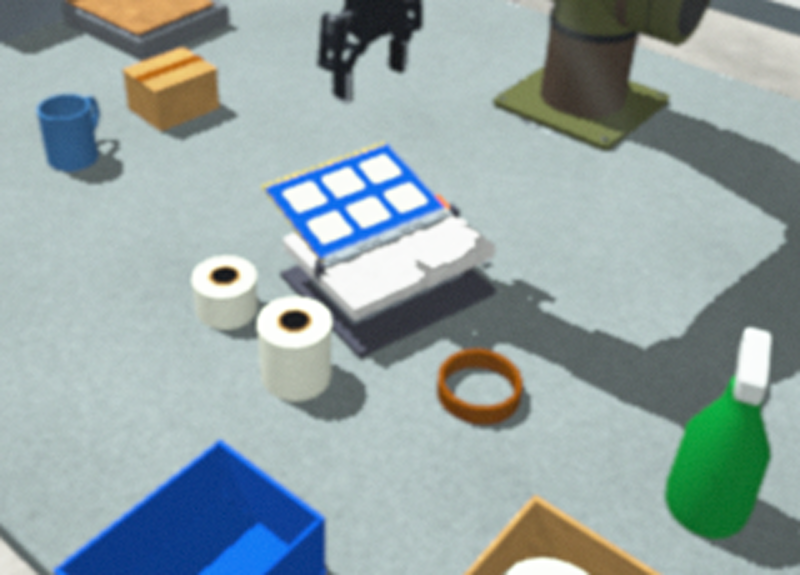

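View pics/b1.png

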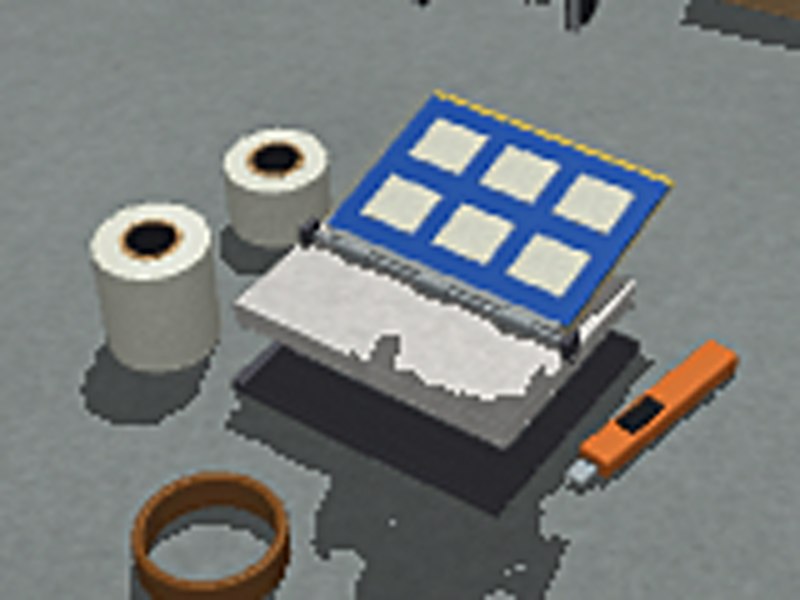

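```bash
cat > h.py <<'E'
import numpy as np
from scipy.spatial.transform import Rotation as R
def proj(P,k,h=384):
    f=h/2/np.tan(np.radians(k['vertical_fov']/2))
    q=(np.atleast_2d(P)-k['eye'])@R.from_quat(k['attitude']).as_matrix()
    return np.c_[k['cx']+f*q[:,0]/q[:,2],k['cy']+f*q[:,1]/q[:,2]]
def ray(px,k,z,h=384):
    f=h/2/np.tan(np.radians(k['vertical_fov']/2))
    d=R.from_quat(k['attitude']).as_matrix()@np.array([(px[0]-k['cx'])/f,(px[1]-k['cy'])/f,1])
    return k['eye']+d*(z-k['eye'][2])/d[2]
def local(th,x,r,off=0): return np.array([x,-r*np.cos(th)-off*np.sin(th)*-1*-1,.072+r*np.sin(th)+off*np.cos(th)])
def world(p,P):
    c,s=np.cos(p[2]),np.sin(p[2]);P=np.atleast_2d(P)
    return np.c_[p[0]+c*P[:,0]-s*P[:,1],p[1]+s*P[:,0]+c*P[:,1],P[:,2]]
E
python3 - <<'E'
from plant import *
from h import *
from scipy.optimize import least_squares
K={c:get_calibration(c) for c in('scene','side')}
L=lambda x,y,z:(lambda th:np.array([x,y,z]))
E_=lambda x,r:(lambda th:local(th,x,r))
obs=[('side',E_(.09,.14),(257,168.6)),('side',E_(-.09,.14),(304.4,186.6)),('scene',E_(.09,.14),(216,174.8)),('scene',E_(-.09,.14),(265.2,158.4)),
('side',L(.1,.085,.01),(217,226.6)),('side',L(-.1,.085,.0),(269.4,253)),('side',L(-.1,-.085,.01),(298,219)),
('scene',L(.1,.085,.0),(256,242)),('scene',L(.1,-.085,.01),(222.4,208.8)),('scene',L(-.1,.085,.01),(308,216)),
('side',L(.1,.075,.068),(217.4,211.6)),('side',L(-.1,.075,.068),(271,237))]
def f(p): return np.concatenate([(proj(world(p,g(p[3])),K[c])[0]-o) for c,g,o in obs])
r=least_squares(f,[.55,0,0.2,.3],loss='soft_l1');print(r.x,np.round(f(r.x).reshape(-1,2),1).tolist())
p=r.x
print('edge',world(p,local(p[3],0,.14)),'ends',world(p,[local(p[3],.09,.14),local(p[3],-.09,.14)]))
for n,sd,sc,z in [('roll_tall',(190.2+13,190.5+7),(229,224+4),.08),('roll_short',(223.3,183),(199.8,209),.05)]:
    print(n,ray(sd,K['side'],z),ray(sc,K['scene'],z))
print('knife',ray((170+590/5,150+465/5),K['side'],.01),ray((170+720/5,150+350/5),K['side'],.01))
E
```

```text
[ 0.54603741  0.059496   -0.25024195  0.19157841] [[0.1, 0.7], [0.2, 0.5], [-0.2, -0.3], [-0.9, -1.4], [-1.3, 0.0], [0.1, 1.7], [0.1, -0.5], [-0.8, 1.3], [0.5, -0.9], [2.0, -1.6], [-1.4, -0.5], [0.3, -0.6]]
edge [[ 0.51200232 -0.07366182  0.09865721]] ends [[ 0.59919904 -0.09594927  0.09865721]
 [ 0.42480559 -0.05137437  0.09865721]]
roll_tall [0.71976899 0.07330739 0.08      ] [0.72966027 0.08178297 0.08      ]
roll_short [ 0.70640251 -0.04868991  0.05      ] [ 0.70355885 -0.0584127   0.05      ]
knife [0.42935036 0.1139952  0.01      ] [ 0.37830707 -0.00693748  0.01      ]
```

```bash
cat >> h.py <<'E'
P=[.546,.0595,-.250]
def pose(y,z,phi,x=0):
    T=R.from_euler('z',P[2])*R.from_euler('x',np.radians(phi))*R.from_quat([.70710678,.70710678,0,0])
    return world(P,[x,y,z])[0],T
def plan(s,W):
    R0=R.from_quat(s['tcp_rot'])
    for w in W:
        t,T=pose(*w)
        d=R0.inv().apply(t-s['tcp_pos'])/.12; r=(R0.inv()*T).as_rotvec()/np.radians(60)
        print(w,np.round(d,3).tolist(),np.round(r,3).tolist())
def where(s):
    c,q=np.cos(P[2]),np.sin(P[2]);d=np.array(s['tcp_pos'])-[P[0],P[1],0]
    zt=R.from_euler('z',-P[2]).apply(R.from_quat(s['tcp_rot']).as_matrix()[:,2])
    print('t',round(s['time'],2),'stand xyz',np.round([c*d[0]+q*d[1],-q*d[0]+c*d[1],d[2]],4),'toolz',np.round(zt,2),'F',np.round(s['force'],1),'gap',round(s['finger_gap'],3))
E
python3 -c "
from plant import *
from h import *
plan(sense(),[(-.12,.22,25),(-.213,.13,50),(-.182,.104,50)])"
```

```text
(-0.12, 0.22, 25) [-0.473, -0.072, 0.094] [-0.052, 0.414, 0.235]
(-0.213, 0.13, 50) [-1.224, -0.264, 0.844] [-0.104, 0.829, 0.223]
(-0.182, 0.104, 50) [-0.974, -0.2, 1.061] [-0.104, 0.829, 0.223]
```

```bash
python3 -m pendant '[[1,-0.4,-0.05,0,-0.03,0.2,0.1],[1,-0.75,-0.1,0,-0.06,0.4,0.2],[1,-1,-0.2,0.1,-0.1,0.6,0.22],[1,-1,-0.24,0.3,-0.1,0.83,0.223],[1,-1,-0.24,0.4,-0.104,0.83,0.223]]'; python3 -c "
from plant import *
from h import *
s=sense();where(s);print(s['joint_pos'])
plan(s,[(-.213,.13,50),(-.182,.104,50)])"
```

```text
time: 1.62
tcp_pos: [0.496, -0.1215, 0.1831]
tcp_rot: [0.715, 0.554, 0.336, -0.26]
force: [-0.2, 1.2, -0.3]
finger_gap: 0.0005
gripper_force: 0.0
t 1.62 stand xyz [-0.0036 -0.1877  0.1831] toolz [ 0.    0.77 -0.64] F [-0.2  1.2 -0.3] gap 0.001
[-0.69260702  0.53687446 -0.18749442  1.31968678  0.77086868  0.93545678]
(-0.213, 0.13, 50) [-0.475, 0.03, 0.121] [0.003, -0.005, -0.001]
(-0.182, 0.104, 50) [-0.477, 0.029, 0.458] [0.003, -0.005, -0.001]
```

Reachable. Come in along the finger axis and check from near.

```bash
python3 -m pendant '[[1,-0.25,0.015,0.05,0,0,0],[1,-0.475,0.03,0.12,0,0,0],[1,-0.475,0.03,0.29,0,0,0],[1,-0.475,0.03,0.46,0,0,0],[1,-0.475,0.03,0.46,0,0,0]]'
python3 - <<'E'
from plant import *
from h import *
import cv2
s=sense();where(s)
plan(s,[(-.1365,.0655,50)])
S=get_image('scene')[120:270,170:330];W=get_image('wrist')
cv2.imwrite('pics/c.png',np.hstack([cv2.resize(S,(426,400)),cv2.resize(W,(374,400))])[:,:,::-1])
k=get_calibration('wrist');print(proj(world(P,[local(.19,.09,.14),local(.19,-.09,.14)]),k))
E
```

```text
time: 2.25
tcp_pos: [0.5004, -0.1144, 0.1035]
tcp_rot: [0.715, 0.556, 0.334, -0.261]
force: [-0.6, 0.5, 0.5]
finger_gap: 0.0003
gripper_force: 0.0
t 2.25 stand xyz [-0.0011 -0.1797  0.1035] toolz [-0.    0.77 -0.64] F [-0.6  0.5  0.5] gap 0.0
(-0.1365, 0.0655, 50) [-0.012, 0.011, 0.479] [-0.003, -0.002, -0.0]
[[384.81931686 183.24931304]
 [127.82983545 182.72869355]]
```

View pics/c.png

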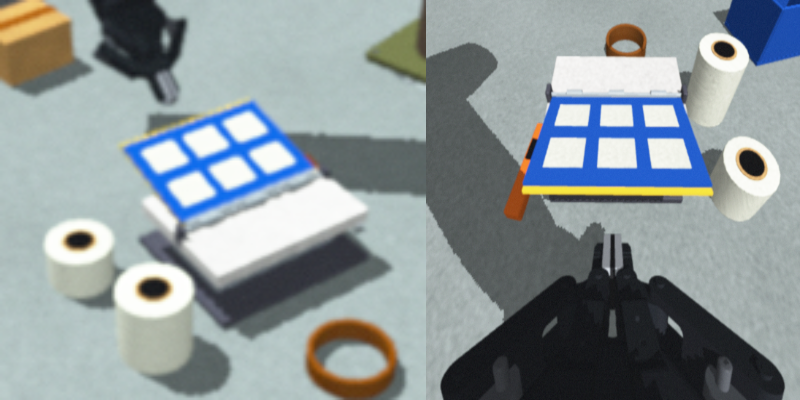

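```bash
python3 -m pendant '[[1,0,0,0.17,0,0,0],[1,0,0.01,0.34,0,0,0],[1,0,0.01,0.48,0,0,0],[1,0,0.01,0.48,0,0,0]]'
cat >> h.py <<'E'
def arc(th,phi,r=.12):
    a,b=np.radians(th),np.radians(phi)
    u=np.array([-np.cos(a),np.sin(a)]);t=np.array([np.sin(a),np.cos(a)]);d=np.array([np.sin(b),-np.cos(b)]);n=np.array([np.cos(b),np.sin(b)])
    H=np.array([0,.072]);m=n@t
    if th<90-phi: q=H+.14*u-.0025*t+.02*d-.011*n
    else: q=H+r*u-.0025*t-.011*np.clip(m*5,-1,1)*n
    return (round(q[0],4),round(q[1],4),phi)
E
python3 - <<'E'
from plant import *
from h import *
s=sense();where(s)
plan(s,[arc(th,50) for th in (12,22,32,41,50,60,70)])
E
```

```text
time: 2.85
tcp_pos: [0.513, -0.0727, 0.0673]
tcp_rot: [0.715, 0.556, 0.334, -0.26]
force: [-0.3, 0.7, -0.8]
finger_gap: 0.0002
gripper_force: 0.0
t 2.85 stand xyz [ 0.0008 -0.1362  0.0673] toolz [-0.    0.77 -0.64] F [-0.3  0.7 -0.8] gap 0.0
(np.float64(-0.1292), np.float64(0.0774), 50) [0.102, -0.006, -0.009] [-0.001, -0.001, 0.001]
(np.float64(-0.1225), np.float64(0.1008), 50) [0.287, -0.006, -0.091] [-0.001, -0.001, 0.001]
(np.float64(-0.1118), np.float64(0.1228), 50) [0.485, -0.006, -0.141] [-0.001, -0.001, 0.001]
(np.float64(-0.0993), np.float64(0.1404), 50) [0.665, -0.006, -0.155] [-0.001, -0.001, 0.001]
(np.float64(-0.0861), np.float64(0.1539), 50) [0.821, -0.006, -0.143] [-0.001, -0.001, 0.001]
(np.float64(-0.0692), np.float64(0.1662), 50) [0.99, -0.006, -0.101] [-0.001, -0.001, 0.001]
(np.float64(-0.0505), np.float64(0.1755), 50) [1.15, -0.006, -0.031] [-0.001, -0.001, 0.001]
```

```bash
python3 -m pendant '[[1,0.1,0,-0.01,0,0,0],[1,0.2,0,-0.05,0,0,0],[1,0.29,0,-0.09,0,0,0],[1,0.39,0,-0.12,0,0,0],[1,0.48,0,-0.14,0,0,0]]'
python3 - <<'E'
from plant import *
from h import *
import cv2
s=sense();where(s)
plan(s,[arc(32,50),arc(41,50),arc(50,48),arc(60,44),arc(70,40),arc(80,36)])
S=get_image('side')[130:280,180:340];W=get_image('wrist')
cv2.imwrite('pics/d.png',np.hstack([cv2.resize(S,(426,400)),cv2.resize(W,(374,400))])[:,:,::-1])
E
```

```text
time: 3.48
tcp_pos: [0.5195, -0.0492, 0.1232]
tcp_rot: [0.715, 0.556, 0.334, -0.259]
force: [-0.1, -0.1, -2.0]
finger_gap: 0.0
gripper_force: 0.7
t 3.48 stand xyz [ 0.0012 -0.1119  0.1232] toolz [ 0.    0.77 -0.64] F [-0.1 -0.1 -2. ] gap 0.0
(np.float64(-0.1118), np.float64(0.1228), 50) [-0.002, -0.01, 0.003] [0.0, -0.001, 0.001]
(np.float64(-0.0993), np.float64(0.1404), 50) [0.177, -0.01, -0.011] [0.0, -0.001, 0.001]
(np.float64(-0.0864), np.float64(0.1541), 48) [0.334, -0.01, -0.002] [0.0, -0.034, 0.001]
(np.float64(-0.0701), np.float64(0.167), 44) [0.503, -0.01, 0.033] [0.0, -0.101, 0.001]
(np.float64(-0.0518), np.float64(0.1768), 40) [0.664, -0.009, 0.097] [0.0, -0.168, 0.001]
(np.float64(-0.0322), np.float64(0.1833), 36) [0.81, -0.009, 0.188] [0.0, -0.234, 0.001]
```

View pics/d.png

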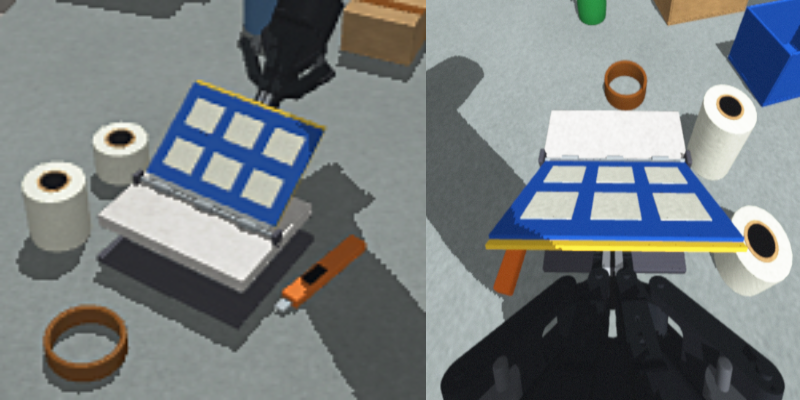

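The leaf has risen: its yellow edge is at about y=245 in the wrist half, the finger is under its middle, and the force is 2 N as expected. Continue round the arc.

```bash
python3 -m pendant '[[1,0.18,-0.01,-0.01,0,0,0],[1,0.33,-0.01,0,0,-0.03,0],[1,0.5,-0.01,0.03,0,-0.1,0],[1,0.66,-0.01,0.1,0,-0.17,0],[1,0.81,-0.01,0.19,0,-0.23,0]]'
python3 - <<'E'
from plant import *
from h import *
s=sense();where(s)
plan(s,[arc(80,36),arc(90,32),arc(100,28),arc(110,24),arc(120,20),arc(130,18)])
E
```

```text
time: 4.2
tcp_pos: [0.5375, 0.0293, 0.1832]
tcp_rot: [0.751, 0.583, 0.245, -0.19]
force: [0.8, -0.4, -1.6]
finger_gap: -0.0002
gripper_force: 0.7
t 4.2 stand xyz [-0.0008 -0.0314  0.1832] toolz [ 0.    0.59 -0.81] F [ 0.8 -0.4 -1.6] gap -0.0
(np.float64(-0.0322), np.float64(0.1833), 36) [-0.005, 0.006, -0.004] [0.0, -0.002, 0.0]
(np.float64(-0.0118), np.float64(0.1862), 32) [0.146, 0.006, 0.076] [0.0, -0.069, 0.0]
(np.float64(0.0087), np.float64(0.1854), 28) [0.28, 0.006, 0.183] [0.0, -0.136, 0.0]
(np.float64(0.0286), np.float64(0.1811), 24) [0.393, 0.006, 0.309] [0.0, -0.202, 0.0]
(np.float64(0.0475), np.float64(0.1734), 20) [0.482, 0.006, 0.454] [0.0, -0.269, 0.0]
(np.float64(0.0648), np.float64(0.1621), 18) [0.543, 0.006, 0.615] [0.0, -0.302, 0.0]
```

Run:
```python
from plant import *
from h import *
import cv2
S=get_image('side')[110:260,180:340];W=get_image('scene')[110:260,180:340]
cv2.imwrite('pics/e.png',np.hstack([cv2.resize(S,(400,375)),cv2.resize(W,(400,375))])[:,:,::-1])
```

```text
(no output)
```

View pics/e.png

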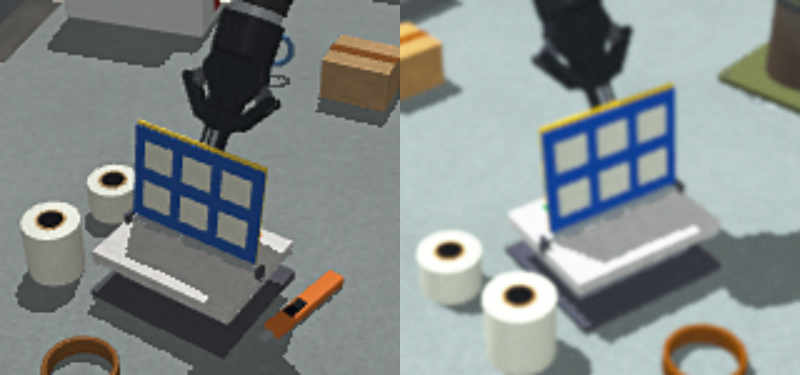

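The leaf is nearly upright, about 80° (top edge near (200,145) left, (605,110) right), with the finger behind it. On over the top.

```bash
python3 -m pendant '[[1,0.15,0.006,0.08,0,-0.07,0],[1,0.28,0.006,0.18,0,-0.14,0],[1,0.39,0.006,0.31,0,-0.2,0],[1,0.48,0.006,0.45,0,-0.27,0],[1,0.54,0.006,0.615,0,-0.3,0]]'
python3 - <<'E'
from plant import *
from h import *
s=sense();where(s);print(s['joint_pos'])
plan(s,[arc(t,p) for t,p in((130,18),(140,16),(150,14),(160,12),(170,10),(177,10),(182,10))])
E
```

```text
time: 4.92
tcp_pos: [0.5619, 0.1219, 0.1611]
tcp_rot: [0.779, 0.606, 0.125, -0.098]
force: [0.5, -1.2, 0.5]
finger_gap: -0.0003
gripper_force: 0.5
t 4.92 stand xyz [0.     0.0644 0.1611] toolz [-0.    0.31 -0.95] F [ 0.5 -1.2  0.5] gap -0.0
[ 0.04577755  0.31482677 -0.29629659  0.86449749  0.30451063  1.88011276]
(np.float64(0.0648), np.float64(0.1621), 18) [0.006, -0.0, -0.007] [-0.001, -0.004, 0.001]
(np.float64(0.0797), np.float64(0.148), 16) [0.087, 0.0, 0.144] [-0.001, -0.038, 0.001]
(np.float64(0.092), np.float64(0.1315), 14) [0.141, 0.0, 0.306] [-0.001, -0.071, 0.001]
(np.float64(0.1044), np.float64(0.1138), 12) [0.193, 0.0, 0.479] [-0.001, -0.104, 0.001]
(np.float64(0.1177), np.float64(0.0953), 10) [0.25, 0.001, 0.66] [-0.001, -0.138, 0.001]
(np.float64(0.1263), np.float64(0.0819), 10) [0.283, 0.001, 0.788] [-0.001, -0.138, 0.001]
(np.float64(0.1308), np.float64(0.0722), 10) [0.293, 0.001, 0.877] [-0.001, -0.138, 0.001]
```

```bash
python3 -m pendant '[[1,0.08,0,0.144,0,-0.04,0],[1,0.13,0,0.306,0,-0.07,0],[1,0.17,0,0.48,0,-0.1,0],[1,0.19,0,0.66,0,-0.14,0],[1,0.19,0,0.76,0,-0.14,0]]'
python3 - <<'E'
from plant import *
from h import *
import cv2
s=sense();where(s)
plan(s,[(.118,.079,10),(.118,.076,10),(.118,.073,10),(.118,.071,10)])
S=get_image('side')[130:280,180:340];W=get_image('scene')[110:260,180:340]
cv2.imwrite('pics/f.png',np.hstack([cv2.resize(S,(400,375)),cv2.resize(W,(400,375))])[:,:,::-1])
E
```

```text
time: 5.55
tcp_pos: [0.5737, 0.1704, 0.0795]
tcp_rot: [0.786, 0.612, 0.067, -0.053]
force: [0.1, -0.3, 0.9]
finger_gap: 0.0001
gripper_force: 0.4
t 5.55 stand xyz [-0.0006  0.1143  0.0795] toolz [-0.    0.17 -0.99] F [ 0.1 -0.3  0.9] gap 0.0
(0.118, 0.079, 10) [0.029, 0.005, 0.009] [-0.002, 0.003, 0.001]
(0.118, 0.076, 10) [0.025, 0.005, 0.034] [-0.002, 0.003, 0.001]
(0.118, 0.073, 10) [0.021, 0.005, 0.058] [-0.002, 0.003, 0.001]
(0.118, 0.071, 10) [0.018, 0.005, 0.075] [-0.002, 0.003, 0.001]
```

View pics/f.png

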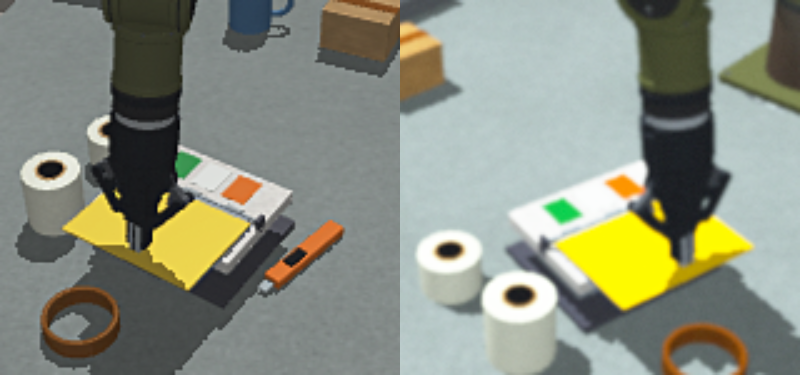

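The yellow back is up and the leaf nearly flat. Press on in small steps until the force rises.

```bash
python3 -m pendant '[[1,0,0,0.03,0,0,0],[1,0,0,0.05,0,0,0]]'; python3 -m pendant '[[1,0,0,0.012,0,0,0],[1,0,0,0.012,0,0,0]]'
```

```text
time: 5.9
tcp_pos: [0.5749, 0.1701, 0.0759]
tcp_rot: [0.787, 0.611, 0.068, -0.053]
force: [-0.6, -1.4, 0.5]
finger_gap: 0.0002
gripper_force: 0.3
time: 6.15
tcp_pos: [0.575, 0.1702, 0.0755]
tcp_rot: [0.787, 0.611, 0.068, -0.052]
force: [-2.6, -2.2, 7.4]
finger_gap: -0.0002
gripper_force: 3.5
```

```bash
python3 -m pendant '[[1,0,0,0.01,0,0,0],[1,0,0,0.012,0,0,0],[1,0,0,0.012,0,0,0]]'
```

```text
time: 6.52
tcp_pos: [0.5751, 0.1702, 0.0753]
tcp_rot: [0.787, 0.611, 0.069, -0.052]
force: [-4.3, -4.5, 14.6]
finger_gap: 0.0003
gripper_force: 7.2
```

Against the stop (force up to 15 N while the tip hardly moves). Lift straight clear.

```bash
python3 -m pendant '[[1,0,0,-0.03,0,0,0],[1,0,0,-0.2,0,0,0],[1,0,0,-0.5,0,0,0],[1,-0.2,0,-0.9,0,0,0],[1,-0.4,0,-1,0,0,0]]'; python3 -m pendant '[[1,-0.4,0,-0.1,0,0,0],[1,-0.8,0,-0.2,0,0,0],[1,-1,0,-0.3,0,0,0],[1,-1,0,-0.3,0,0,0]]'
python3 - <<'E'
from plant import *
from h import *
import cv2
s=sense();where(s)
a=get_image('side');b=get_image('scene')
S=a[150:270,170:330];W=b[130:250,190:350]
cv2.imwrite('pics/g.png',np.hstack([cv2.resize(S,(400,300)),cv2.resize(W,(400,300))])[:,:,::-1])
for c,im in(('side',a),('scene',b)):
    h=cv2.cvtColor(im,cv2.COLOR_RGB2HSV);m=cv2.inRange(h,(22,120,90),(35,255,255))
    n,l,st,_=cv2.connectedComponentsWithStats(m);i=1+st[1:,4].argmax();m=(l==i).astype(np.uint8)
    hull=cv2.convexHull(cv2.findContours(m,0,2)[0][0]);print(c,cv2.approxPolyDP(hull,4,True)[:,0].tolist())
    for th in(3.0,3.1416):print(th,np.round(proj(world(P,[local(th,x,r) for x in(.09,-.09) for r in(.01,.14)]),get_calibration(c)),1).tolist())
E
```

```text
time: 7.15
tcp_pos: [0.5603, 0.1048, 0.1864]
tcp_rot: [0.786, 0.611, 0.071, -0.051]
force: [0.5, -0.6, 0.1]
finger_gap: -0.0003
gripper_force: 0.0
time: 7.65
tcp_pos: [0.5276, -0.0169, 0.1983]
tcp_rot: [0.788, 0.61, 0.069, -0.052]
force: [0.6, 0.3, 0.8]
finger_gap: 0.0005
gripper_force: 0.0
t 7.65 stand xyz [ 0.0011 -0.0786  0.1983] toolz [ 0.    0.17 -0.99] F [0.6 0.3 0.8] gap 0.001
side [[205, 222], [231, 198], [279, 219], [255, 247]]
3.0 [[231.3, 199.2], [204.3, 218.8], [280.2, 220.3], [255.6, 243.2]]
3.1416 [[231.3, 199.6], [204.7, 223.9], [280.2, 220.7], [255.5, 248.5]]
scene [[320, 209], [268, 234], [242, 207], [292, 187]]
3.0 [[243.2, 207.1], [271.3, 228.2], [293.0, 186.0], [323.3, 203.6]]
3.1416 [[243.2, 207.5], [271.3, 234.2], [293.0, 186.3], [322.7, 209.4]]
```

View pics/g.png

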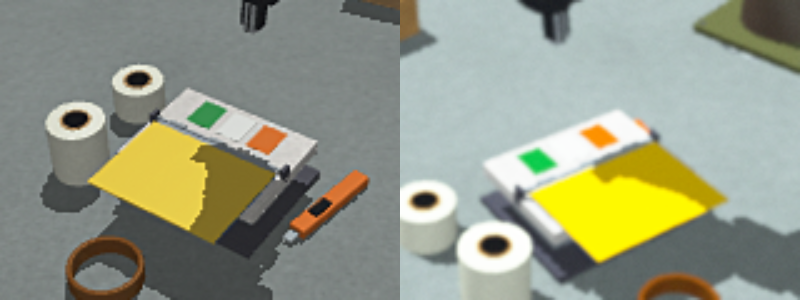

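The leaf lies flat: its detected corners match the 3.14 projection (free edge at rows 222/247 in side and 209/234 in scene, against 223.9/248.5 and 209.4/234.2). The samples show, the bystanders are where they were, and the hand is clear.

```bash
python3 -c "
from plant import *
print(finish_job())"
```

```text
the job is handed in; nothing more can be done
None
```

The leaf is turned over and pressed flat on the stand's +y side, yellow back up with the samples showing; the last pictures show nothing else moved, the hand is clear, and the job was handed in at about 8 s, with the verdict not shown.

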